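Stand the airbrush gas cylinder up against the stop board

TASK

The airbrush gas cylinder has been left lying on the craft table and is too heavy to carry. Slide it along, still lying, until its flat foot butts gently against the plywood stop board, then, with its foot kept on the table against the board, raise the valve end until the cylinder stands upright by itself, and leave it standing within a few millimetres of the board, about midway between the standing spare cylinder and the paint jar. Do not ram the board, do not lift the foot off the table, and leave everything else where it is.

Things in the scene. Friction and masses are not known exactly. Their poses are not given: they have to be found in the camera images.
- cylinder: Lying gas cylinder, smooth bare aluminium (slippery, friction about 0.35), about 550 g (410 to 690), 88 mm in diameter. Origin: centre of its flat foot face, on the axis, 44 mm above the table when lying. Its x axis runs from foot to valve (level lying, up standing). Body 150 mm long, shoulder to 167, brass neck 24 mm in diameter to 182, brass valve cap to 206 mm. Free to roll. Centre of mass about 80 mm from the foot.
- foot (a point): Centre of the foot face, same point as the cylinder's origin. At the start the foot faces the board, 20 to 60 mm from it. Butted, the upper foot edge slides down the board and the lower one back along the table as the valve end is raised; past about 60 degrees of elevation the cylinder rocks upright by itself.
- cap_end (a point): Centre of the flat end of the brass valve cap, 206 mm from the foot along the axis. The cap is 36 mm in diameter and 24 mm long; when lying it points to the robot's right and its underside is 26 mm above the table, so fingers tilted 45 degrees fit under it.
- stop: Fixed upright plywood board, 360 mm wide, 110 mm high, 24 mm thick, on the left of the table. Origin: bottom centre of its flat front face, which looks to the robot's right. x points level out of its back (roughly to the robot's left), y along the board, z up. The spare cylinder and the jar stand before it, 130 mm to either side of its centre. Standing snug, the cylinder's axis is 44 mm before the face.
- mate: Spare gas cylinder of the same kind, already standing upright to one side before the board, loose; origin at the centre of its foot, z up. Leave it standing
- jar: Paint jar 72 mm in diameter, 100 mm high, standing on the other side before the board, loose; origin at the centre of its underside
- brush: Paint brush lying on the table beside the cylinder's path, loose; origin under its middle, x along it
- tape: Cardboard ring 90 mm in diameter, 24 mm high, lying flat on the other side of the cylinder's path, loose; origin at the centre of its underside
- bauble: White bauble 76 mm in diameter on a cork foot, about 93 mm high, loose, at the left of the table; origin at the centre of its underside
- cup: White plastic cup 76 mm in diameter, 95 mm high, loose, at the right of the table; origin at the centre of its underside
- spatula: Spatula lying at the right of the table, loose; origin under it, x along it
Mind the look-alikes: they are no part of the job. Leave any purple look-alike of the cylinder alone.

How it is judged:
On the way, in this order (a step that is already met when the one before it is completed fails the run):
1. the lying cylinder's foot is butted against the stop board (contact force between cylinder and stop above 1 N and angle between cylinder's own x axis and vertical above 1.4 rad and x of foot in the frame of stop above -0.012 m), for 0.05 s.
2. the cylinder is partly raised with its foot on the table against the board (angle between cylinder's own x axis and vertical between 0.4 and 1.1 rad and x of foot in the frame of stop above -0.07 m and height (world z) of foot below 0.052 m), for 0.1 s.
At the end, for the whole second after the job is handed in: the cylinder stands upright, valve up (within 0.05 rad), foot on the table, at most 10 mm clear of the board and within 35 mm of midway along it, at rest and released; the spare cylinder still stands (angle between cylinder's own x axis and vertical below 0.05 rad and x of foot in the frame of stop between -0.054 and -0.038 m and y of foot in the frame of stop between -0.035 and 0.035 m and height (world z) of foot below 0.005 m and linear speed of cylinder below 0.02 m/s and angle between mate's own z axis and vertical below 0.05 rad); the robot touches nothing.
It fails at once if the board was rammed (over 30 N while the cylinder is lying or still leaning, over 100 N when upright) ((contact force between cylinder and stop above 30 N and angle between cylinder's own x axis and vertical above 0.35 rad) or contact force between cylinder and stop above 100 N).
It fails at once if the cylinder's foot was lifted off the table (height (world z) of foot above 0.06 m or (angle between cylinder's own x axis and vertical below 0.5 rad and height (world z) of foot above 0.038 m)).
It fails at once if a bystander was moved by more than 15 mm (brush 25 mm) (distance of any of mate, jar, tape, bauble, cup from where it was at the start of the episode above 0.015 m or distance of any of brush, spatula from where it was at the start of the episode above 0.025 m).
It also fails if it takes over 64 s, if anything falls off the work surface, if the arm or the gripper's body presses on something with over 40 N, if the wrist force passes 120 N, or if a joint passes its speed limit or range.

ROBOT

A 7-joint arm with a two-finger parallel gripper is mounted at the origin on the work surface. World frame = base frame: x ahead of the robot, y to its left, z up, the work surface at z = 0. Lengths are in m, angles in rad, forces in N, time in s.
With the tool pointing down it reaches from about 0.4 to 0.85 m from the base axis. Payload 6.9 kg.
Tool frame: the origin (TCP) lies midway between the tips of the shut fingers; the grasp point (between the pads) lies behind it (ctrl.pinch_z is the z of the grasp point in the tool frame, in m); z points along the fingers, y is the direction in which the jaws open and shut (so a half turn about z gives the same grasp; the last joint's range is limited). The gripper opens to 85 mm and grips with 20 to 120 N. Pads are 22 mm wide; open, the fingers measure 114 mm over their backs; the gripper's body (76 mm by 85 mm) begins 54 mm behind the grasp point. The pads swing forward as they close: fully open they stand 13 mm farther back than shut.
Start: joints at [1.383, 0.507, -0.238, 1.5, 0.126, 1.149, -0.155], TCP at [0.181, -0.598, 0.231] pointing down, gripper open.
Joint ranges: [-3.08, 3.08], [-0.24, 2.05], [-1.43, 1.35], [0, 2.5], [-1.52, 4.66], [0.17, 1.96], [-2.89, 2.89]. Speed limits (rad/s): [2.39, 2.39, 3.14, 3.14, 3.14, 3.14, 3.14].

INTERFACE

Orientations are given as a unit quaternion [w, x, y, z].
In Python, from station import ctrl, get_state, vision, ticket, models gives the robot as it stands. Calls block until the motion is done:
- ctrl.movep(position, orientation): joint-space move of the TCP to a pose.
- ctrl.movel(position, frame=None, max_speed=0.15): straight line of the TCP; frame=None keeps the orientation; max_speed is the mean speed in m/s.
- ctrl.set_joints(angles): joint-space move.
- ctrl.ungrasp() and ctrl.close_gripper(force=None): open the fingers fully, or close them until they stop; force is the grip in N (None keeps the last).
- ctrl.pause(seconds).
- ctrl.ik(position, orientation): joint angles nearest the present ones, or None.
- get_state(): the state.
- vision.grab_frame(name): name is "side" or "top" or "wrist"; returns (picture, depth): 420x560x3 uint8, blue, green, red; 420x560 float32, m along the optical axis (not along the pixel's ray), 0 where there is no reading.
- vision.camera_info(name): a dict with "mtx" (3x3 intrinsics, pixels), "R" (3x3) and "t" (3): a world point X has camera coordinates R X + t; the wrist camera has in their place "hand_eye" (4x4, takes a point from camera to tool coordinates, whose origin is the TCP and whose axes are the flange's). Camera axes: x right, y down, z forward; pixel columns grow to the right and rows downward; lengths in m; the calibration is good to about 2 mm. The wrist camera is an equidistant fisheye: a pixel r from the principal point sees the ray r / f radians off the axis. A picture is of the moment at which its call begins: read the wrist's pose just before it. camera_info takes no time and is no camera call.
A pose or a line that the arm cannot do raises ctrl.Unreachable and nothing moves.
- ticket.close_job(): hands the job in, once; it reports no verdict.
Trained networks look in the newest picture that a camera, given by its name, has taken for a name from the list of things; names that differ only in an ending like _2 or _b are one class to them, and where a whole thing is asked for, a point or a joint stands for the part that bears it (a point fixed in the world has none). Each returns a list of dicts, best first, with "p" (0 to 1); they miss things now and then, are a little off and sometimes report something else, mostly with a low value. They report only what shows in the picture. A call takes as long as a camera call. They do not tell look-alikes from the thing itself.
- models.recognise(camera, target): "point" ([column, row] in pixels, amid what is visible of it).
- models.masks_of(camera, target): "mask" (420x560 bool, what is visible of it) and "point" ([column, row] in pixels, amid what is visible of it).
The state is a dict: "time": time; "qpos": joint angles; "qd": joint speeds; "tau": joint torques, N m; "tcp_pos": TCP position; "eef_rot": TCP orientation; "contact_force": force on the tool from outside, world axes, zero at the start; "wrist_torque": the same for the moment, N m; "width": finger opening in m.
Only numpy, scipy, OpenCV 4.12 (cv2) and the standard library are available. Lean on these libraries where they do the work, as an engineer would, in place of code of your own. Each camera call takes 0.05 s, during which the arm holds its last target.

## Working session

There is one attempt and no reset: what is moved stays moved. The work goes in short steps, each a Python script; the robot and the scene stay as the last script left them, time stands still between calls to the robot, and variables do not carry over. Pictures are saved under pics/ and viewed, and the job is handed in when it is done.

```bash
ls; mkdir -p pics; python3 - <<'E'
from station import ctrl,get_state,vision,models
import cv2,numpy as np
s=get_state();print(s['time'],s['tcp_pos'],s['eef_rot'],s['width'],s['contact_force'],ctrl.pinch_z)
for n in('side','top','wrist'):
    im,d=vision.grab_frame(n);cv2.imwrite(f'pics/{n}0.png',im);np.save(f'{n}0.npy',d)
    i=vision.camera_info(n);print(n,i)
for t in('cylinder','mate','stop','jar','brush','tape','cap_end','foot'):
  for c in('top','side'):
    print(t,c,[(np.round(r['point']).tolist(),round(r['p'],2)) for r in models.recognise(c,t)])
print(get_state()['time'])
E
```

```text
pics
0.0 [ 0.18076821 -0.59777471  0.23043138] [-8.69970982e-04  9.89230889e-01  1.46360756e-01 -1.40325715e-04] 0.08542701001886906 [-0.449559   -0.28038777 -0.30248495] -0.0187
side {'mtx': array([[527.45117454,   0.        , 278.46781241],
       [  0.        , 527.45117454, 211.55114969],
       [  0.        ,   0.        ,   1.        ]]), 'R': array([[-0.94769927, -0.3190186 , -0.00965522],
       [-0.24354158,  0.74237222, -0.62415622],
       [ 0.20628522, -0.58916095, -0.7812399 ]]), 't': array([0.46602765, 0.16346852, 1.18600305])}
top {'mtx': array([[434.5628733 ,   0.        , 272.31704286],
       [  0.        , 434.5628733 , 209.31584758],
       [  0.        ,   0.        ,   1.        ]]), 'R': array([[ 5.91358615e-04, -9.99908907e-01, -1.34843488e-02],
       [-9.91509421e-01,  1.16713358e-03, -1.30029632e-01],
       [ 1.30033525e-01,  1.34467530e-02, -9.91418412e-01]]), 't': array([-0.03022717,  0.525084  ,  1.31791465])}
wrist {'mtx': array([[325.1922621 ,   0.        , 281.83537589],
       [  0.        , 325.1922621 , 209.50771955],
       [  0.        ,   0.   
[... 536 characters left out ...]
[([209.0, 226.0], 0.6)]
mate side [([269.0, 255.0], 0.55)]
stop top []
stop side [([204.0, 267.0], 0.64)]
jar top [([233.0, 145.0], 0.82)]
jar side [([172.0, 217.0], 0.71)]
brush top [([277.0, 149.0], 0.67)]
brush side [([199.0, 187.0], 0.81)]
tape top [([263.0, 234.0], 0.88)]
tape side [([305.0, 230.0], 0.87)]
cap_end top [([246.0, 198.0], 0.81), ([143.0, 172.0], 0.59), ([327.0, 287.0], 0.58), ([394.0, 263.0], 0.2)]
cap_end side [([380.0, 177.0], 0.93), ([241.0, 231.0], 0.81), ([286.0, 113.0], 0.61), ([142.0, 346.0], 0.58)]
foot top [([141.0, 172.0], 0.96), ([240.0, 194.0], 0.74), ([328.0, 289.0], 0.56)]
foot side [([144.0, 344.0], 0.96), ([386.0, 182.0], 0.89), ([237.0, 230.0], 0.67)]
0.95
```

View pics/top0.png

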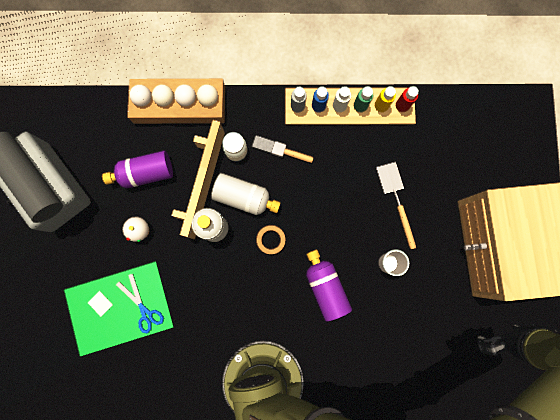

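View pics/side0.png

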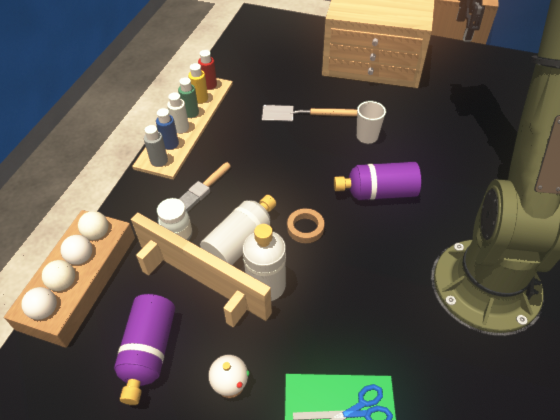

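Candidates in the top picture: white/aluminium lying cylinder (242,195) with its cap at (273,206); purple cylinders (141,170) and (327,287); standing spare (209,226). The aluminium one at (242,195), between the board and tape/brush, is the one I want. Next I'll measure it and check a crop.

```bash
cat > h.py <<'E'
import cv2,numpy as np
def cloud(n,d,info):
    v,u=np.mgrid[0:420,0:560];K=info['mtx']
    c=np.stack([(u-K[0,2])/K[0,0]*d,(v-K[1,2])/K[1,1]*d,d],-1)
    return (c-info['t'])@info['R']
E
python3 - <<'E'
from h import *
from station import vision,models,get_state
im=cv2.imread('pics/top0.png')
cv2.imwrite('pics/crop0.png',cv2.resize(im[110:260,160:340],None,fx=4,fy=4,interpolation=2))
C={n:cloud(n,np.load(n+'0.npy'),vision.camera_info(n)) for n in('top','side')}
for n in C:
  P=C[n]; z=P[...,2]
  ims=cv2.imread(f'pics/{n}0.png')
  for t in('cylinder','mate','stop','jar','tape','brush','cap_end'):
    for r in models.masks_of(n,t)[:3]:
      m=r['mask']&(np.load(n+'0.npy')>0); q=P[m]
      if len(q)<5: continue
      print(n,t,round(r['p'],2),np.round(r['point']),m.sum(),'med',np.round(np.median(q,0),3),'lo',np.round(np.percentile(q,3,0),3),'hi',np.round(np.percentile(q,97,0),3))
np.savez('cl.npz',**C)
for uv in [(300,300),(400,330),(60,280)]: print(C['top'][uv[1],uv[0]])
E
```

```text
top cylinder 0.89 [142. 172.] 1663 med [0.638 0.37  0.078] lo [0.601 0.292 0.033] hi [0.691 0.482 0.089]
top cylinder 0.82 [326. 290.] 1818 med [ 0.284 -0.191  0.079] lo [ 0.204 -0.25   0.047] hi [ 0.38  -0.143  0.09 ]
top cylinder 0.76 [244. 196.] 1698 med [0.561 0.06  0.078] lo [ 0.517 -0.036  0.031] hi [0.619 0.142 0.09 ]
top mate 0.64 [210. 226.] 920 med [0.463 0.144 0.158] lo [0.428 0.111 0.023] hi [0.505 0.19  0.207]
top stop 0.79 [202. 176.] 1749 med [0.618 0.181 0.105] lo [0.448 0.134 0.017] hi [0.769 0.249 0.114]
top stop 0.42 [133. 228.] 513 med [0.46  0.381 0.071] lo [0.429 0.355 0.034] hi [0.495 0.418 0.09 ]
top jar 0.69 [236. 145.] 539 med [0.709 0.084 0.097] lo [0.686 0.054 0.02 ] hi [0.747 0.115 0.103]
top jar 0.5 [210. 226.] 954 med [0.463 0.144 0.158] lo [0.428 0.111 0.002] hi [0.508 0.191 0.207]
top tape 0.95 [265. 246.] 338 med [ 0.427 -0.023  0.023] lo [ 0.39  -0.067  0.018] hi [0.471 0.014 0.028]
top brush 0.96 [277. 148.] 634 med [ 0.723 -0.045  0.017] lo [ 0.688 -0.15  -0.001] hi [0.76  0.026 0.023]
top brush 0.59 [392. 185.] 863 med [ 0.607 -0.424  0.004] lo [
[... 1290 characters left out ...]
-0.061  0.   ] hi [0.47  0.021 0.027]
side brush 0.66 [202. 189.] 721 med [ 0.715 -0.046  0.017] lo [ 0.684 -0.148  0.002] hi [0.748 0.013 0.023]
side brush 0.53 [267. 254.] 2260 med [0.455 0.177 0.151] lo [0.426 0.138 0.023] hi [0.504 0.2   0.207]
side cap_end 0.94 [143. 345.] 4142 med [0.631 0.398 0.078] lo [0.597 0.303 0.043] hi [0.684 0.493 0.089]
side cap_end 0.8 [383. 179.] 2594 med [ 0.28  -0.17   0.073] lo [ 0.198 -0.227  0.028] hi [ 0.38  -0.134  0.09 ]
side cap_end 0.78 [238. 230.] 2387 med [0.559 0.088 0.08 ] lo [ 0.516 -0.033  0.045] hi [0.617 0.153 0.09 ]
[ 0.24573853 -0.11594026  0.00087644]
[ 0.15653305 -0.42038914  0.0047951 ]
[ 3.06189952e-01  6.37568990e-01 -2.82588466e-05]
```

View pics/crop0.png

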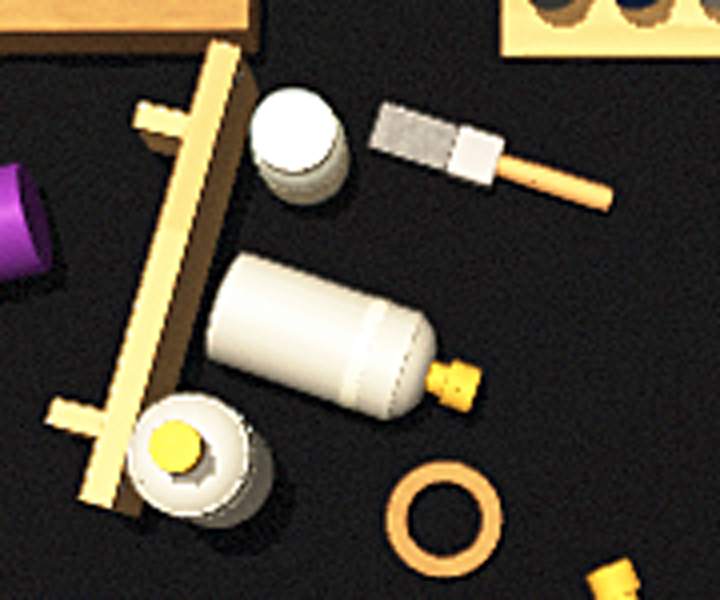

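The crop confirms the lying bare-aluminium cylinder, foot toward the board, cap at the lower right. Next, fit the geometry.

```bash
cat > fit.py <<'E'
from h import *
from scipy.optimize import least_squares
def fit_cyl(q,x0):
    # q body pts; lying axis: p=(x,y), ang; z=.044
    def f(p):
        d=np.array([np.cos(p[2]),np.sin(p[2])]);r=q[:,:2]-p[:2]
        lat=-r[:,0]*d[1]+r[:,1]*d[0]
        return np.hypot(lat,q[:,2]-.044-0*p[0])-.044
    def g(p): return np.r_[f(p),1e-3*(p[:2]-x0[:2])]
    s=least_squares(g,x0,loss='soft_l1',f_scale=.003);return s.x,np.sqrt(np.mean(f(s.x)**2))
E
python3 - <<'E'
from fit import *
C=np.load('cl.npz')
for n in('top','side'):
    P=C[n].reshape(-1,3);P=P[np.isfinite(P).all(1)]
    # board top
    for lo,hi,nm in((.1075,.114,'top'),):
        m=(P[:,2]>lo)&(P[:,2]<hi)&(P[:,0]>.42)&(P[:,0]<.8)&(P[:,1]>.11)&(P[:,1]<.27)
        b=P[m][:,:2]
        for _ in range(4):
            c=b.mean(0);u=np.linalg.svd(b-c,full_matrices=False)[2][0]; nn=np.array([-u[1],u[0]])
            b=b[abs((b-c)@nn)<.016]
        if u[0]<0:u=-u
        nn=np.array([-u[1],u[0]]) # points +y = back
        a=(b-c)@u;e=(b-c)@nn
        print(n,'board c',c,'u',u,'along',np.percentile(a,[.5,99.5]),'across',np.percentile(e,[1,5,95,99]),len(b))
    m=(P[:,0]>.5)&(P[:,0]<.64)&(P[:,1]>-.06)&(P[:,1]<.16)&(P[:,2]>.03)&(P[:,2]<.095)
    q=P[m]
    body=q[(q[:,2]>.05)&(q[:,1]>.01)]
    ang=np.arctan2(-.04,-.15)
    p,r=fit_cyl(body,np.array([.56,.06,np.arctan2(-.3,-1)]))
    for _ in range(3):
        d=np.array([np.cos(p[2]),np.sin(p[2])]);lat=-(body[:,0]-p[0])*d[1]+(body[:,1]-p[1])*d[0]
        al=(body[:,:2]-p[:2])@d
        res=np.hypot(lat,body[:,2]-.044)-.044
        body=body[abs(res)<.006]
        p,r=fit_cyl(body,p)
    print(n,'cyl',p,'rms',r,len(body),'d',d)
    al=(q[:,:2]-p[:2])@d; lat=(q[:,:2]-p[:2])@np.array([-d[1],d[0]])
    g=abs(lat)<.05
    print(' along',np.percentile(al[g],[0,.5,1,3,50,97,99,99.5,100]))
    hist=[(round(x,3),round(q[g&(al>x)&(al<x+.008)][:,2].max(),3) if (g&(al>x)&(al<x+.008)).any() else None) for x in np.arange(al.min(),al.max(),.008)]
    print(hist)
    # mate & jar centers
    for nm,x,y,z0,z1 in(('matecap',.46,.15,.195,.215),('jar',.71,.09,.095,.106),('tape',.43,-.02,.015,.03),('brush',.72,-.05,.008,.03)):
        rr=.08
        m=(abs(P[:,0]-x)<rr)&(abs(P[:,1]-y)<rr+.05*(nm=='brush'))&(P[:,2]>z0)&(P[:,2]<z1)
        if nm=='jar': m&=P[:,1]<.135
        w=P[m]; print(' ',nm,w.mean(0),w.min(0),w.max(0))
E
```

```text
top board c [0.60420703 0.18422499] u [ 0.96802705 -0.25084581] along [-0.17090255  0.18372327] across [-0.01171222 -0.01053019  0.01094359  0.01213135] 676
top cyl [ 0.58876769  0.11982833 -1.90562356] rms 0.0021956957658426693 1273 d [-0.328606  -0.9444671]
 along [-0.02612306 -0.02426383 -0.02350626 -0.01943856  0.06507026  0.16748899
  0.1763656   0.17840914  0.18001046]
[(np.float64(-0.026), np.float64(0.091)), (np.float64(-0.018), np.float64(0.091)), (np.float64(-0.01), np.float64(0.092)), (np.float64(-0.002), np.float64(0.091)), (np.float64(0.006), np.float64(0.09)), (np.float64(0.014), np.float64(0.091)), (np.float64(0.022), np.float64(0.092)), (np.float64(0.03), np.float64(0.093)), (np.float64(0.038), np.float64(0.094)), (np.float64(0.046), np.float64(0.091)), (np.float64(0.054), np.float64(0.091)), (np.float64(0.062), np.float64(0.09)), (np.float64(0.07), np.float64(0.091)), (np.float64(0.078), np.float64(0.093)), (np.float64(0.086), np.float64(0.091)), (np.float64(0.094), np.float64(0.092)), (np.float64(0.102), np.float64(0.092)), (np.float64(0.11), np.float64(0.092)), (np
[... 2003 characters left out ...]
np.float64(0.106), np.float64(0.056)), (np.float64(0.114), np.float64(0.063)), (np.float64(0.122), np.float64(0.066)), (np.float64(0.13), np.float64(0.065)), (np.float64(0.138), np.float64(0.064)), (np.float64(0.146), np.float64(0.059))]
  matecap [0.46824763 0.1596887  0.2051792 ] [0.45157851 0.13983093 0.19522133] [0.48720701 0.17496408 0.21028018]
  jar [0.71952734 0.09229985 0.10001899] [0.68890058 0.05879216 0.09500187] [0.78405372 0.13323634 0.10561464]
  tape [ 0.43035137 -0.01989669  0.02312293] [ 0.38645369 -0.06841589  0.01513706] [0.47622776 0.02289772 0.02878339]
  brush [ 0.71648959 -0.05286625  0.0173897 ] [ 0.67891722 -0.1580002   0.00805052] [0.75714063 0.07903558 0.02692121]
```

```bash
cat > geo.py <<'E'
import numpy as np
from scipy.spatial.transform import Rotation as R
u=np.array([.9683,-.2499]);B=np.array([.2499,.9683]) # B: into board (stop x)
F=np.array([.607,.173])      # front face centre
foot0=np.array([.597,.146]);d0=np.array([-.3288,-.9444])
L=.0205
def quat(ax2,alpha,flip=False):
    """ax2: horizontal foot->valve direction; alpha tilt of tool from down, body leaning to ax2"""
    a=np.array([ax2[0],ax2[1],0])/np.hypot(*ax2)
    z=np.cos(alpha)*np.array([0,0,-1.])-np.sin(alpha)*a
    y=np.cross([0,0,1.],a)*(-1 if flip else 1); x=np.cross(y,z)
    q=R.from_matrix(np.stack([x,y,z],1)).as_quat()
    return np.r_[q[3],q[:3]],z
def pose(foot2,fz,ax2,theta,alpha,g=.195,flip=False):
    """foot2 xy foot centre, theta elevation; returns TCP pose gripping at axial g"""
    a=np.array(ax2)/np.hypot(*ax2)
    G=np.r_[foot2+a*g*np.cos(theta),fz+g*np.sin(theta)]
    q,z=quat(ax2,alpha,flip)
    return G+L*z,q
E
python3 - <<'E'
from geo import *
from station import ctrl,get_state
print(get_state()['qpos'])
for a0 in(40,45,50,55):
  for fl in(0,1):
    p,q=pose(foot0,.044,d0,0,np.radians(a0),flip=fl);j=ctrl.ik(p,q)
    print(a0,fl,p.round(3),None if j is None else np.round(j,2))
    q2,z=quat(d0,np.radians(a0),fl);j=ctrl.ik(p-.12*z,q);print('   pre',None if j is None else np.round(j,2))
for th in range(0,91,15):
  t=np.radians(th)
  ax=-B; f=F-B*(.044*np.sin(t)+.002)
  for fl in(0,1):
   out=[]
   for a in(60,45,30,15,0,-20):
    p,q=pose(f,.044*np.cos(t),ax,t,np.radians(a),flip=fl);j=ctrl.ik(p,q);out.append(a if j is not None else None)
   print(th,fl,out)
E
```

```text
[ 1.38247408  0.50749142 -0.23766642  1.50020072  0.12569736  1.14887938
 -0.15479804]
40 0 [ 0.537 -0.026  0.028] [ 0.93  0.89 -0.8   2.05 -0.26  0.41  0.26]
   pre [ 1.1   0.74 -0.84  1.95 -0.26  0.71  0.27]
40 1 [ 0.537 -0.026  0.028] [ 0.53  0.76 -0.14  2.05 -1.04  0.71 -2.12]
   pre [ 0.56  0.61  0.03  1.96 -0.86  0.99 -2.24]
45 0 [ 0.538 -0.024  0.03 ] [ 0.99  0.95 -0.83  2.04 -0.34  0.43  0.38]
   pre [ 1.16  0.81 -0.86  1.95 -0.3   0.72  0.35]
45 1 [ 0.538 -0.024  0.03 ] [ 0.57  0.8  -0.14  2.05 -1.09  0.79 -2.02]
   pre [ 0.61  0.67  0.03  1.95 -0.91  1.06 -2.14]
50 0 [ 0.538 -0.023  0.031] [ 1.03  1.   -0.85  2.03 -0.41  0.46  0.49]
   pre [ 1.2   0.88 -0.87  1.93 -0.34  0.75  0.44]
50 1 [ 0.538 -0.023  0.031] [ 0.6   0.84 -0.12  2.04 -1.14  0.87 -1.94]
   pre [ 0.65  0.72  0.04  1.94 -0.96  1.12 -2.06]
55 0 [ 0.538 -0.022  0.032] [ 1.07  1.06 -0.86  2.02 -0.49  0.49  0.6 ]
   pre [ 1.23  0.94 -0.86  1.92 -0.39  0.78  0.53]
55 1 [ 0.538 -0.022  0.032] [ 0.62  0.88 -0.11  2.03 -1.17  0.95 -1.87]
   pre [ 0.69  0.78  0.05  1.93 -0.99  1.2  -1.98]
0 0 [60, 45, 30, 15, 0, -20]
0 1 [60, 45, 30, 15, 0, -20]
15 0 [60, 45, 30, 15, 0, -20]
15 1 [60, 45, 30, 15, 0, -20]
30 0 [60, 45, 30, 15, 0, -20]
30 1 [60, 45, 30, 15, 0, -20]
45 0 [60, 45, 30, 15, 0, -20]
45 1 [60, 45, 30, 15, 0, -20]
60 0 [60, 45, 30, 15, 0, -20]
60 1 [60, 45, 30, 15, 0, -20]
75 0 [60, 45, 30, 15, 0, -20]
75 1 [60, 45, 30, 15, 0, -20]
90 0 [60, 45, 30, 15, 0, -20]
90 1 [60, 45, 30, 15, 0, -20]
```

```bash
python3 - <<'E'
from geo import *
from station import ctrl,get_state,vision
import cv2
a=np.radians(45)
p,q=pose(foot0,.044,d0,0,a);z=quat(d0,a)[1]
ctrl.movep(p-.13*z+[0,0,.07],q)
s=get_state();print(s['time'],s['tcp_pos'],s['qpos'],s['contact_force'])
ctrl.movel(p-.09*z,max_speed=.12)
s=get_state();print(s['time'],s['tcp_pos'],p-.09*z,s['contact_force'],s['eef_rot'],q)
for n in('wrist','top','side'):
    im,d=vision.grab_frame(n);cv2.imwrite(f'pics/{n}1.png',im);np.save(f'{n}1.npy',d)
E
```

```text
3.7167 [ 0.50750205 -0.11234487  0.19127332] [ 1.20519229  0.6962025  -0.90707531  1.8772916  -0.32883885  0.88332935
  0.29581665] [-0.22265247  0.1769317  -0.71084827]
4.7167 [ 0.51703325 -0.08479266  0.09363295] [ 0.51672551 -0.08456943  0.09314392] [ 0.93598048 -0.13365035 -0.35307518] [-0.22134582  0.75307295  0.53523844  0.3121009 ] [-0.22169234  0.75306096  0.53521264  0.31192806]
```

View pics/wrist1.png

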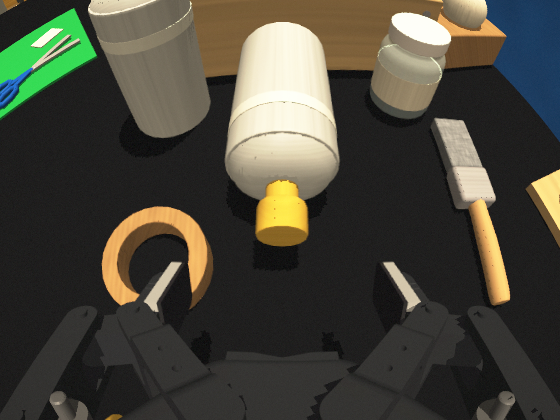

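View pics/side1.png

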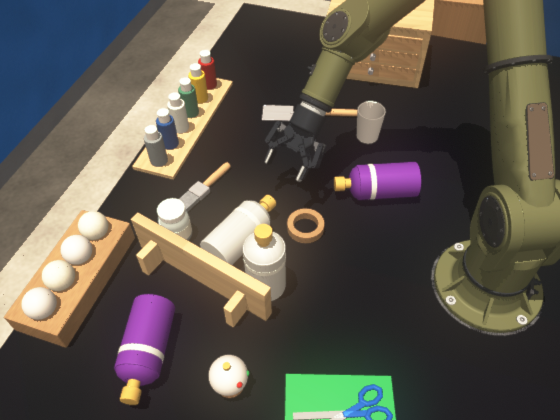

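The wrist view shows the cap at (282,222), centred between the finger tips (about 180 and 387), with the tape at (158,262) on the left. I'll cross-check the cap with the wrist depth.

```bash
cat > w.py <<'E'
from geo import *
import cv2
def wcloud(d,info,pos,quat):
    K=info['mtx'];v,u=np.mgrid[0:420,0:560]
    x=(u-K[0,2])/K[0,0];y=(v-K[1,2])/K[1,1];r=np.hypot(x,y)
    k=np.where(r>1e-6,np.tan(np.minimum(r,1.5))/np.maximum(r,1e-6),1)
    c=np.stack([x*k*d,y*k*d,d],-1);H=info['hand_eye']
    t=c@H[:3,:3].T+H[:3,3]
    return t@R.from_quat(np.r_[quat[1:],quat[0]]).as_matrix().T+pos
E
python3 - <<'E'
from w import *
from station import vision,get_state
s=get_state();d=np.load('wrist1.npy');im=cv2.imread('pics/wrist1.png')
P=wcloud(d,vision.camera_info('wrist'),s['tcp_pos'],s['eef_rot'])
hsv=cv2.cvtColor(im,cv2.COLOR_BGR2HSV)
m=(hsv[...,1]>150)&(hsv[...,0]>15)&(hsv[...,0]<35)&(d>0); m[:175]=0;m[250:]=0;m[:,:245]=0;m[:,320:]=0
q=P[m];pp=np.array([.9444,-.3288])
print(m.sum(),q.mean(0))
def st(q,c0=foot0):
    al=(q[:,:2]-c0)@d0;la=(q[:,:2]-c0)@pp
    print('al',np.percentile(al,[1,50,99]).round(4),'lat',np.percentile(la,[1,50,99]).round(4),'z',np.percentile(q[:,2],[1,50,99]).round(4))
st(q)
mc=m&(P[...,2]>.055);st(P[mc])
print('table',P[350,520],P[300,60],P[300,330]); print('tape'); t=P[200:300,100:215].reshape(-1,3);t=t[(t[:,2]>.012)&(t[:,2]<.03)];st(t);print(t.mean(0))
b=P[100:150,240:325].reshape(-1,3);b=b[b[:,2]>.05];st(b)
from fit import fit_cyl
p,r=fit_cyl(b,np.array([.57,.08,np.arctan2(*d0[::-1])]));print(p,r,np.cos(p[2]),np.sin(p[2]),'lat',(p[:2]-foot0)@pp)
# board face
for r0,c0 in((25,210),(40,215),(60,340),(40,350),(60,225)):print(P[r0,c0],(P[r0,c0][:2]-F)@B)
E
```

```text
2883 [ 0.53403279 -0.03816687  0.05466789]
al [0.1678 0.1977 0.2068] lat [-0.0161  0.0013  0.0187] z [0.0022 0.0571 0.0638]
al [0.1685 0.1942 0.2066] lat [-0.0137  0.0007  0.0153] z [0.0552 0.0604 0.0639]
table [ 0.56633969 -0.15772105  0.16474959] [ 0.32838677 -0.02837101  0.00173388] [ 0.55407956 -0.09364785  0.00113454]
tape
al [0.1729 0.2047 0.2487] lat [-0.1405 -0.1068 -0.0543] z [0.0126 0.0251 0.0267]
[ 0.4353163  -0.01697093  0.02378209]
al [0.1111 0.1417 0.159 ] lat [-0.0287  0.0014  0.0317] z [0.0749 0.0844 0.0899]
[ 0.5818117   0.09693524 -1.91275255] 0.009100724267365185 -0.3353306896050947 -0.9421004875324986 lat 0.0017886621140670335
[0.53357038 0.19227468 0.07464144] 0.00031361117283225105
[0.53643448 0.1931181  0.05337771] 0.001846032691831186
[0.67644273 0.15613223 0.01654079] 0.0010206821224756641
[0.68418684 0.15353344 0.04664387] 0.00043952091349103937
[0.54396194 0.19069995 0.02412765] 0.001385651843070158
```

```bash
python3 - <<'E'
from w import *
from station import ctrl,get_state,vision
a=np.radians(45);pp=np.r_[.9444,-.3288,0]
p,q=pose(foot0,.044,d0,0,a);p=p+.001*pp
z=quat(d0,a)[1]
ctrl.movel(p-.03*z,q,max_speed=.1)
s=get_state();print(s['contact_force'])
ctrl.movel(p,q,max_speed=.04)
s=get_state();print(s['time'],s['tcp_pos']-p,s['contact_force'])
ctrl.close_gripper(force=20);ctrl.pause(.2)
s=get_state();print(s['time'],s['tcp_pos']-p,s['contact_force'],s['wrist_torque'],s['width'])
im,d=vision.grab_frame('wrist');cv2.imwrite('pics/wrist2.png',im)
im,d=vision.grab_frame('top');cv2.imwrite('pics/top2.png',im)
E
```

```text
[-0.53224415 -1.52819141  0.39601703]
6.5167 [ 5.63838147e-05 -7.76423656e-05  2.10703590e-05] [ 0.15465436  0.54818794 -0.02901185]
7.225 [-1.22264570e-06 -1.09527326e-04  7.70038527e-05] [-0.91369199 -2.14797903  2.64069866] [-0.52392628  0.31228185  0.08945576] 0.03566233464899186
```

View pics/wrist2.png

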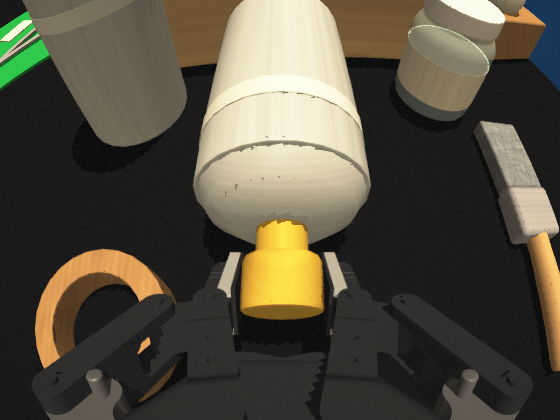

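```bash
python3 - <<'E'
from w import *
from station import ctrl,get_state,vision
a=np.radians(45);B3=np.r_[B,0]
f=F-B*.009+u*0
p,q=pose(f,.044,-B,0,a)
ctrl.movel(p,q,max_speed=.02)
s=get_state();print(s['time'],s['contact_force']@B3,s['contact_force'],s['width'],s['tcp_pos']-p)
base=None;k=0
for i in range(16):
    p=p+.001*B3
    ctrl.movel(p,q,max_speed=.01)
    s=get_state();fb=s['contact_force']@B3
    print(i,round(s['time'],2),round(fb,2),s['contact_force'].round(2),((s['tcp_pos']-p)@B3).round(5),s['width'].round(4))
    if fb<-6: break
np.save('butt.npy',np.r_[p,q])
ctrl.pause(.15)
s=get_state();print(s['contact_force']@B3)
for n in('top','side','wrist'):
    im,d=vision.grab_frame(n);cv2.imwrite(f'pics/{n}3.png',im);np.save(f'{n}3.npy',d)
E
```

```text
8.75 -3.6381988465775694 [-2.60331757 -3.08543818  5.46698651] 0.035128646092967286 [-2.02240348e-04  2.06501155e-05  6.73904285e-05]Traceback (most recent call last):
  File "<stdin>", line 13, in <module>
AttributeError: 'float' object has no attribute 'round'
```

```bash
python3 - <<'E'
from w import *
from station import ctrl,get_state,vision
a=np.radians(45);B3=np.r_[B,0]
p,q=pose(F-B*.008,.044,-B,0,a)
for i in range(16):
    s=get_state();fb=s['contact_force']@B3
    print(i,round(s['time'],2),round(fb,2),s['contact_force'].round(2),round((s['tcp_pos']-p)@B3,5),round(s['width'],4))
    if fb<-7: break
    p=p+.001*B3
    ctrl.movel(p,q,max_speed=.01)
np.save('butt.npy',np.r_[p,q])
ctrl.pause(.15)
s=get_state();print(s['contact_force']@B3)
for n in('top','side','wrist'):
    im,d=vision.grab_frame(n);cv2.imwrite(f'pics/{n}3.png',im);np.save(f'{n}3.npy',d)
E
```

```text
0 9.0 -3.58 [-1.92 -3.2   5.32] -3e-05 0.0354
1 9.25 -3.35 [-1.97 -2.96  5.26] -0.00011 0.0358
2 9.5 -3.82 [-1.64 -3.52  4.86] -0.00015 0.0355
3 9.75 -4.84 [-1.34 -4.65  4.8 ] -0.00018 0.0355
4 10.0 -4.68 [ 0.41 -4.93  5.6 ] -0.00026 0.0354
5 10.25 -4.74 [-1.16 -4.6   4.56] -0.00025 0.0353
6 10.5 -4.25 [-0.72 -4.2   5.02] -0.00025 0.0355
7 10.75 -4.72 [-1.61 -4.46  5.61] -0.00023 0.0353
8 11.0 -3.79 [-0.5  -3.79  5.01] -0.00023 0.0355
9 11.25 -7.05 [-2.38 -6.67  7.16] -0.00076 0.0355
-7.355780112211778
```

View pics/top3.png

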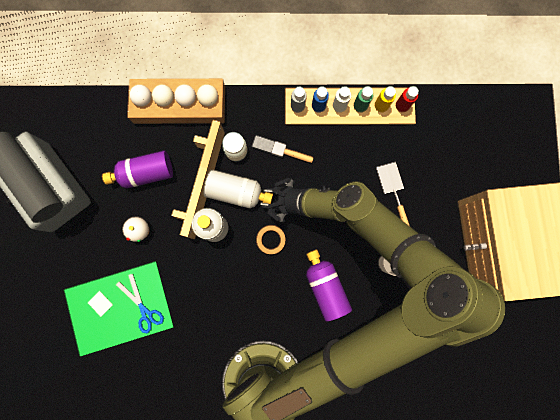

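View pics/wrist3.png

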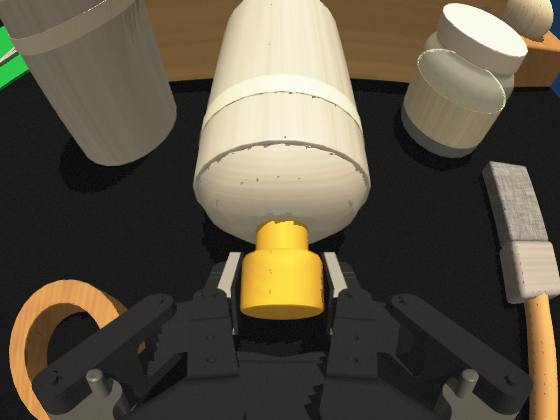

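The picture shows the foot at (207,188) touching the board and the grip on the cap unchanged. I'll push slightly harder so the butt contact is certain, then start raising.

```bash
python3 - <<'E'
from w import *
from station import ctrl,get_state,vision
B3=np.r_[B,0];b=np.load('butt.npy');p,q=b[:3],b[3:]
for i in range(5):
    p=p+.0005*B3
    ctrl.movel(p,q,max_speed=.01)
    s=get_state();fb=s['contact_force']@B3
    print(i,round(s['time'],2),round(fb,2),s['contact_force'].round(2),round((s['tcp_pos']-p)@B3,5))
    if fb<-11: break
ctrl.pause(.2)
s=get_state();print(s['time'],s['contact_force']@B3,s['tcp_pos'])
np.save('butt.npy',np.r_[p,q])
E
```

```text
0 11.8 -9.26 [-3.21 -8.74  9.53] -0.00127
1 12.05 -12.5 [ -5.15 -11.58  12.06] -0.00175
12.25 -12.482451818123904 [ 0.56270104 -0.00173205  0.02946222]
```

```bash
cat > raise_.py <<'E'
from w import *
from station import ctrl,get_state,vision
import sys,json
B3=np.r_[B,0]
def alpha(t): return np.radians(45)*(1-t/(np.pi/2))
def target(t,clear,ob,oz):
    f=F-B*(.044*np.sin(t)+clear)
    p,q=pose(f,.044*np.cos(t),-B,t,alpha(t))
    return p+B3*ob+np.r_[0,0,oz],q
def run(degs,ob,oz,clear=.0015,fz0=-2.0):
    for th in degs:
        t=np.radians(th);p,q=target(t,clear,ob,oz)
        ctrl.movel(p,q,max_speed=.05)
        s=get_state();f=s['contact_force'];fb=f@B3
        print(th,round(s['time'],2),'fB',round(fb,2),'fu',round(f[:2]@u,2),'fz',round(f[2],2),'off',round(ob*1e3,2),round(oz*1e3,2),'err',((s['tcp_pos']-p)*1e3).round(2),'w',round(s['width'],4),'tq',s['wrist_torque'].round(2))
        tz=fz0*np.cos(t)
        oz=np.clip(oz+.6*(f[2]-tz)/6500,-.004,.004)
        ob=np.clip(ob+.5*fb/6500,-.004,.003)
        if abs(fb)>18 or abs(f[2])>22: print('STOP');break
    json.dump([float(ob),float(oz),th],open('off.json','w'))
E
python3 - <<'E'
from raise_ import *
run([0,4,8,13,19,25,31],0.,.0005)
for n in('side','wrist'):
    im,d=vision.grab_frame(n);cv2.imwrite(f'pics/{n}4.png',im);np.save(f'{n}4.npy',d)
E
```

```text
0 12.5 fB -2.44 fu 0.97 fz 1.6 off 0.0 0.5 err [-0.02 -0.41 -0.37] w 0.0354 tq [-0.98  0.24 -0.08]
4 12.93 fB 1.62 fu -0.18 fz -3.93 off -0.19 0.83 err [-0.39  0.59  0.05] w 0.0356 tq [-1.1   0.31  0.13]
8 13.33 fB 0.28 fu 0.22 fz -3.99 off -0.06 0.65 err [-0.05  0.05  0.06] w 0.0352 tq [-1.03  0.33  0.06]
13 13.79 fB 0.85 fu 0.0 fz -3.68 off -0.04 0.47 err [ 0.06 -0.06  0.1 ] w 0.0356 tq [-1.02  0.28  0.05]
19 14.29 fB 0.99 fu -0.49 fz -4.02 off 0.02 0.31 err [-0.   -0.05  0.  ] w 0.0351 tq [-0.88  0.23  0.  ]
25 14.78 fB 0.61 fu -0.51 fz -1.76 off 0.1 0.11 err [0.04 0.02 0.12] w 0.0351 tq [-0.81  0.23  0.05]
31 15.24 fB -0.28 fu 0.4 fz -2.84 off 0.15 0.12 err [-0.   -0.08  0.02] w 0.0354 tq [-0.79  0.25  0.08]
```

View pics/side4.png

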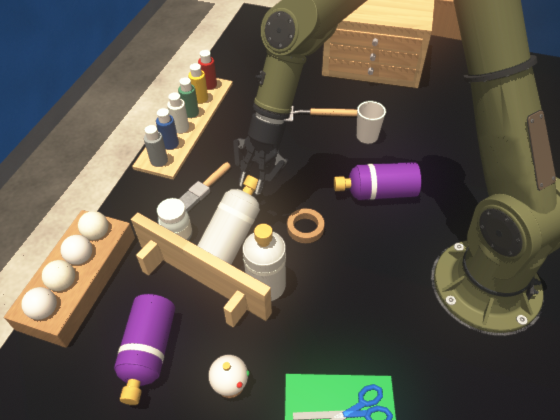

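View pics/wrist4.png

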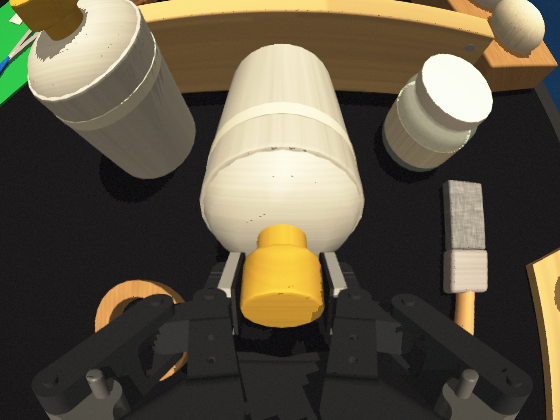

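The cylinder is rising with its foot at the board and low forces, and the cap is still centred. Continuing.

```bash
python3 - <<'E'
from raise_ import *
ob,oz,_=json.load(open('off.json'))
run([37,43,49,55,61,67,73],ob,oz)
for n in('side','wrist'):
    im,d=vision.grab_frame(n);cv2.imwrite(f'pics/{n}5.png',im);np.save(f'{n}5.npy',d)
E
```

```text
37 15.8 fB 0.55 fu 0.51 fz -2.52 off 0.13 0.01 err [ 0.01  0.01 -0.  ] w 0.0355 tq [-0.67  0.23  0.01]
43 16.25 fB -0.35 fu -0.83 fz -2.39 off 0.17 -0.07 err [-0.07 -0.16 -0.19] w 0.0355 tq [-0.57  0.18 -0.04]
49 16.69 fB 0.35 fu -0.75 fz -3.5 off 0.14 -0.16 err [-0.14 -0.25 -0.33] w 0.0354 tq [-0.42  0.16  0.09]
55 17.14 fB -0.55 fu -0.91 fz -0.37 off 0.17 -0.36 err [ 0.06 -0.52 -0.12] w 0.0354 tq [-0.48  0.2   0.03]
61 17.6 fB -1.71 fu 0.6 fz 3.03 off 0.13 -0.29 err [ 0.3  -0.24  0.19] w 0.0355 tq [-0.47  0.15 -0.  ]
67 18.07 fB -1.31 fu -0.31 fz 4.91 off -0.01 0.08 err [0.29 0.07 0.2 ] w 0.0353 tq [-0.28  0.06  0.04]
73 18.55 fB 0.19 fu 0.53 fz 5.57 off -0.11 0.61 err [ 0.13 -0.02  0.04] w 0.0352 tq [-0.17  0.03 -0.  ]
```

View pics/side5.png

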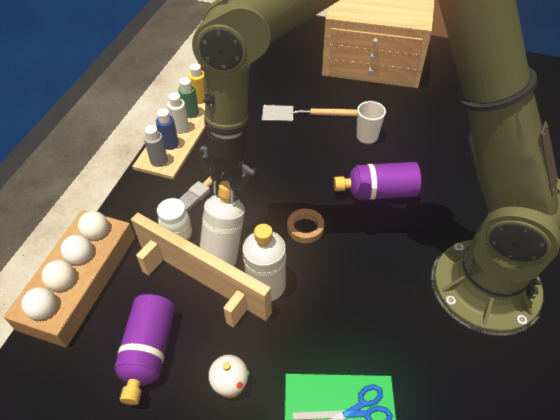

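View pics/wrist5.png

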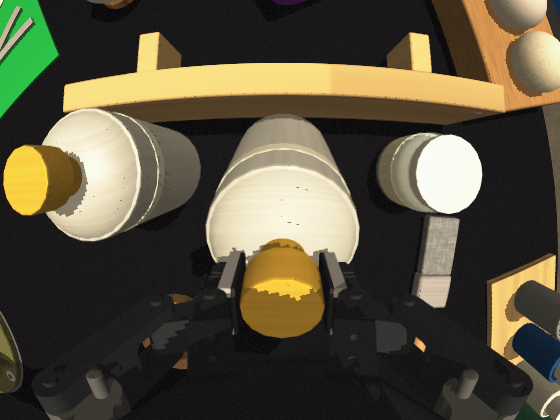

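```bash
python3 - <<'E'
from raise_ import *
ob,oz,_=json.load(open('off.json'))
run([77,81,85,88],ob,oz+.0004,fz0=0)
for n in('side','wrist','top'):
    im,d=vision.grab_frame(n);cv2.imwrite(f'pics/{n}6.png',im);np.save(f'{n}6.npy',d)
# cylinder tilt from side depth: horizontal slices of the front of the body
from h import cloud
P=cloud('side',d*0+np.load('side6.npy'),vision.camera_info('side')).reshape(-1,3)
C=F-B*.044
for z in np.arange(.03,.15,.015):
    m=(abs(P[:,2]-z)<.0075)&(np.hypot(*(P[:,:2]-C).T)<.054); q=P[m][:,:2]
    if len(q)<15: continue
    A=np.c_[2*q,np.ones(len(q))]
    from scipy.optimize import least_squares
    r=least_squares(lambda c:np.hypot(*(q-c).T)-.044,C,loss='soft_l1',f_scale=.002).x
    print(round(z,3),len(q),'x',round((r-F)@B,4),'y',round(-(r-F)@u,4))
E
```

```text
77 19.03 fB -0.16 fu -0.82 fz 2.34 off -0.09 1.57 err [-0.21  0.06 -0.38] w 0.035 tq [-0.18 -0.04  0.  ]
81 19.43 fB 0.65 fu 0.32 fz 0.99 off -0.1 1.79 err [-0.09  0.24 -0.21] w 0.0353 tq [-0.02 -0.06 -0.  ]
85 19.82 fB -0.12 fu -0.03 fz 1.94 off -0.05 1.88 err [0.06 0.39 0.01] w 0.035 tq [ 0.13 -0.05 -0.02]
88 20.17 fB 1.23 fu 0.26 fz 3.2 off -0.06 2.06 err [0.16 0.27 0.08] w 0.0356 tq [ 0.18 -0.02  0.01]
0.03 28 x -0.0435 y 0.0004
0.045 40 x -0.0458 y 0.0003
0.06 57 x -0.0476 y 0.0003
0.075 81 x -0.0476 y 0.0004
0.09 115 x -0.0493 y 0.0005
0.105 223 x -0.0476 y -0.0002
0.12 178 x -0.0503 y 0.001
0.135 187 x -0.0517 y 0.0007
```

View pics/side6.png

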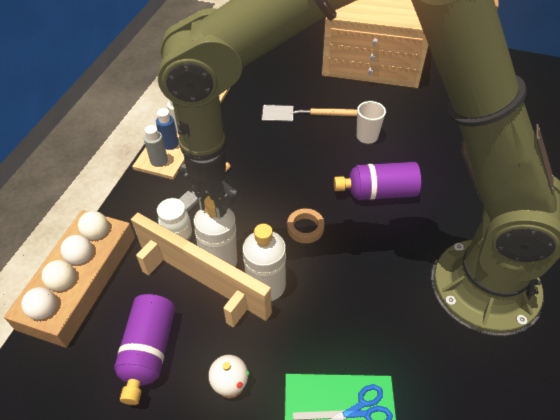

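View pics/wrist6.png

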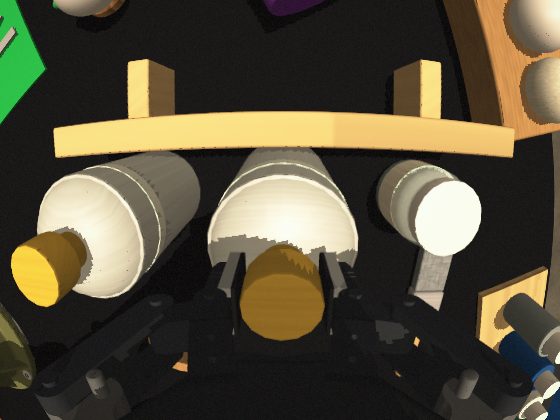

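Nearly upright: slices show about 3–4° of lean left and the foot about 44 mm from the face. I'll finish to 90° and release.

```bash
python3 - <<'E'
from raise_ import *
ob,oz,_=json.load(open('off.json'))
run([90],ob,oz,fz0=0)
ob,oz,_=json.load(open('off.json'))
run([91],ob,oz,fz0=0)
ctrl.pause(.2)
ctrl.ungrasp();ctrl.pause(.3)
s=get_state();print(s['time'],s['width'],s['contact_force'])
for n in('side','wrist'):
    im,d=vision.grab_frame(n);cv2.imwrite(f'pics/{n}7.png',im);np.save(f'{n}7.npy',d)
E
```

```text
90 20.6 fB 1.5 fu 0.07 fz 3.96 off 0.03 2.36 err [ 0.16  0.23 -0.01] w 0.0356 tq [ 0.19 -0.15  0.01]
91 20.85 fB 1.14 fu 1.39 fz 0.67 off 0.15 2.72 err [ 0.08 -0.07 -0.18] w 0.0355 tq [ 0.03 -0.27 -0.03]
21.9 0.08539822174801177 [ 0.04549125 -0.17906692 -0.5094924 ]
```

View pics/wrist7.png

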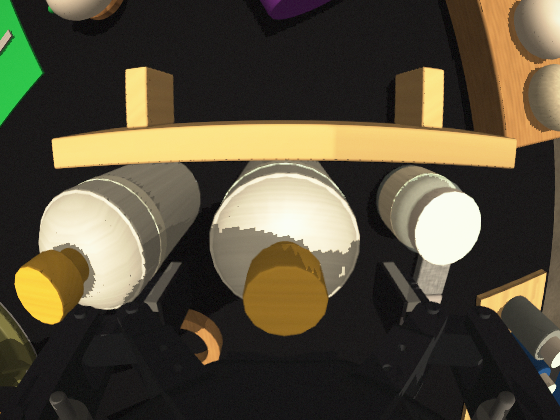

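View pics/side7.png

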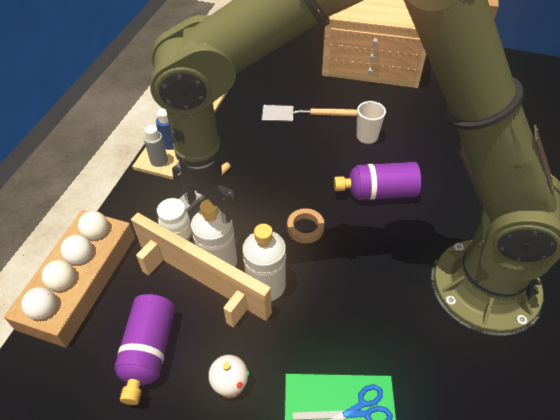

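The cylinder stands free: its cap at (287,290) lies between the open fingers, and the mate and jar haven't moved. I'll retreat straight up, then clear to the side and check.

```bash
python3 - <<'E'
from raise_ import *
from h import cloud
from scipy.optimize import least_squares
p=get_state()['tcp_pos']
ctrl.movel(p+[0,0,.14],max_speed=.08)
ctrl.movel(p+[-.05,-.25,.16],max_speed=.15);ctrl.pause(.3)
print(get_state()['time'],get_state()['contact_force'])
D={}
for n in('side','top'):
    im,d=vision.grab_frame(n);cv2.imwrite(f'pics/{n}8.png',im);D[n]=d
for n in D:
    P=cloud(n,D[n],vision.camera_info(n)).reshape(-1,3);P0=cloud(n,np.load(n+'0.npy'),vision.camera_info(n)).reshape(-1,3)
    C=F-B*.044; M=np.array([.469,.157]);
    for nm,c,Q in(('cyl',C,P),('mate',M,P),('mate0',M,P0)):
      for z in (.05,.07,.09,.11,.13,.145,.195):
        m=(abs(Q[:,2]-z)<.009)&(np.hypot(*(Q[:,:2]-c).T)<.056); q=Q[m][:,:2]
        if len(q)<25: continue
        rr=.018 if z>.19 else .044
        r=least_squares(lambda k:np.hypot(*(q-k).T)-rr,c,loss='soft_l1',f_scale=.002).x
        print(n,nm,round(z,3),len(q),'x',round((r-F)@B,4),'y',round(-(r-F)@u,4))
      m=(Q[:,2]>.199)&(Q[:,2]<.215)&(np.hypot(*(Q[:,:2]-c).T)<.05);print(n,nm,'cap',((Q[m][:,:2].mean(0)-F)@B).round(4),(-(Q[m][:,:2].mean(0)-F)@u).round(4),Q[m][:,2].mean().round(4))
    diff=cv2.absdiff(cv2.imread(f'pics/{n}0.png'),cv2.imread(f'pics/{n}8.png'));cv2.imwrite(f'pics/{n}diff.png',diff)
E
```

```text
26.0583 [ 0.5058656   0.14264565 -0.86203918]
side cyl 0.05 51 x -0.0435 y -0.0003
side cyl 0.07 72 x -0.0428 y -0.0003
side cyl 0.09 109 x -0.0435 y -0.0001
side cyl 0.11 246 x -0.0401 y -0.0011
side cyl 0.13 210 x -0.0436 y -0.0003
side cyl 0.145 357 x -0.0446 y -0.0013
side cyl 0.195 111 x -0.0433 y -0.0006
side cyl cap -0.0413 0.0021 0.2057
side mate 0.05 62 x -0.0506 y 0.1288
side mate 0.07 84 x -0.0511 y 0.1289
side mate 0.09 148 x -0.051 y 0.1288
side mate 0.11 209 x -0.0498 y 0.1288
side mate 0.13 213 x -0.0509 y 0.1289
side mate 0.145 366 x -0.0518 y 0.1281
side mate 0.195 110 x -0.0511 y 0.1287
side mate cap -0.0483 0.1303 0.2057
side mate0 0.05 62 x -0.0505 y 0.1289
side mate0 0.07 84 x -0.0508 y 0.1288
side mate0 0.09 153 x -0.0509 y 0.1289
side mate0 0.11 205 x -0.0497 y 0.1288
side mate0 0.13 214 x -0.0508 y 0.1288
side mate0 0.145 370 x -0.052 y 0.1282
side mate0 0.195 103 x -0.051 y 0.1288
side mate0 cap -0.048 0.1306 0.2057
top cyl 0.05 35 x -0.0435 y -0.0005
top cyl 0.07 32 x -0.0442 y -0.0012
top cyl 0.09 31 x -0.0436 y -0.0006
top cyl 0.11 65 x -0.0374 y 0.0023
top cyl 0.13 43 x -0.0448 y -0.0015
top cyl 0.145 177 x -0.0442 y -0.0023
top cyl 0.195 60 x -0.0432 y 0.0003
top cyl cap -0.046 -0.001 0.205
top mate 0.09 27 x -0.0502 y 0.1293
top mate 0.11 50 x -0.042 y 0.1316
top mate 0.13 34 x -0.0519 y 0.1275
top mate 0.145 175 x -0.051 y 0.1274
top mate 0.195 61 x -0.0519 y 0.1276
top mate cap -0.0524 0.1275 0.2048
top mate0 0.09 26 x -0.0508 y 0.1288
top mate0 0.11 57 x -0.0426 y 0.1304
top mate0 0.13 30 x -0.0519 y 0.1274
top mate0 0.145 171 x -0.0513 y 0.127
top mate0 0.195 51 x -0.0519 y 0.1257
top mate0 cap -0.0524 0.1277 0.2051
```

View pics/side8.png

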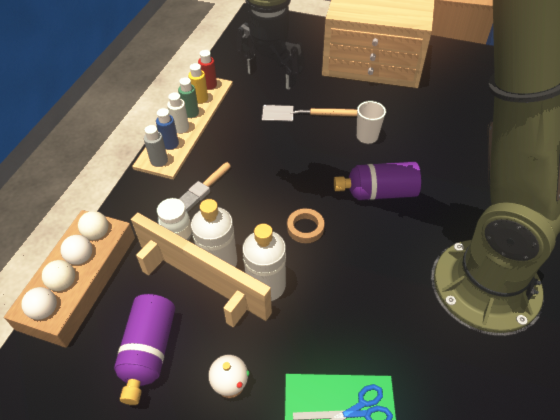

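View pics/topdiff.png

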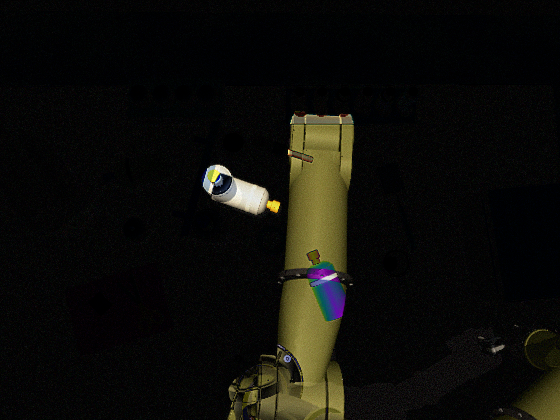

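The cylinder is upright with its axis about 43.5 mm from the face and y about 0. The difference picture shows only the cylinder and the arm changed. Handing in.

```bash
python3 - <<'E'
from station import ticket,get_state
print(get_state()['time']);print(ticket.close_job())
E
```

```text
26.1583
the job is handed in; nothing more can be done
None
```

The cylinder is standing upright by itself against the board, and I handed the job in at 26.2 s of the 64 s allowed. No verdict was reported.

**What I did:** I gripped the brass cap lightly (20 N) with the tool tilted 45°. I squared the cylinder to the board and slid it until the foot butted; the wrist force there was about 12 N in all, and I put roughly 8 N of that on the board. I then raised the valve end along the path where the foot slides down the board, with wrist forces of about 6 N or less. I released it upright and drew the arm clear.

**Last checks, both cameras:**
- **Position:** the axis is about 43–44 mm from the board face, within about 2 mm of midway. It is vertical to within measurement noise.
- **Bystanders:** the spare cylinder is where it was, to within about 2 mm. The before/after difference picture from above shows no other change where the arm did not cover the view. The arm hid part of the brush and the purple cylinder there, but both look in place from the side.

**What disagreed:**
- The two fixed cameras differed by 4–6 mm in y at the start. I averaged them, and the wrist camera and the contact point with the board agreed to about 1 mm.
- Slices at board-top height (0.11 m) were off by up to 7 mm because board pixels got mixed in.
- The wrist showed 3–6 N of downward pressing on the cylinder around 61–73°, which I corrected step by step.

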